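Dispense drying capsules into a held cup and nest the spare cups

ROBOT

A 7-joint arm with a two-finger parallel gripper is mounted at the origin on a cart in front of the work surface, level with it; the furniture and walls round the work are solid. World frame = base frame: x ahead of the robot, y to its left, z up, the work surface at z = 0. Lengths are in m, angles in rad, forces in N, time in s.
With the tool pointing down it reaches from about 0.425 to 0.875 m from the base axis. Payload 8.4 kg.
Tool frame: the origin (TCP) lies on the mounting face of the last link; the fingertips stand 182 mm ahead of it and the grasp point (between the pads) lies 164 mm ahead of it; z points along the fingers, y is the line along which they close (so a half turn about z gives the same grasp; the last joint's range is limited). The gripper opens to 87 mm and grips with 3 to 60 N. Pads are 19 mm wide; open, the fingers measure 117 mm over their backs; the gripper's body (75 mm by 190 mm) begins 51 mm behind the grasp point.
Start: joints at [-1.382, 0.333, 0.04, 1.465, -0.013, 1.343, -0.059], TCP at [0.185, 0.623, 0.405] pointing down, gripper open.
Joint ranges: [-2.58, 2.58], [-0.38, 2.09], [-1.3, 1.39], [0.25, 2.4], [-1.5, 4.64], [0.08, 2.09], [-2.65, 2.65]. Speed limits (rad/s): [2.22, 2.22, 2.79, 2.79, 3.14, 3.14, 3.14].

INTERFACE

Orientations are given as a 3x3 rotation matrix whose columns are the frame's x, y, z axes.
In Python, from plant import readout, read_camera, ctrl gives the robot as it stands. The module is installed in compiled form; this text tells all that it offers.
- The arm moves only by the tool carry_out, never from a script. Its argument "rows" is one flat list of numbers, 4 for each row, row after row: the shift along the world's x, y, z in m, then the turn about the world's z in rad. In form: [tx, ty, tz, turn, tx, ty, tz, turn, ...]. A call has 1 to 20 rows; each row is the pose to reach, as a shift and turn from the pose commanded when the call began; what a row does not reach only later rows make up. A row lasts 1/10 s, in which the tool goes at most 50 mm and 8.59 degrees, less where a joint would pass 70% of its speed; a pose out of reach is approached as far as the arm can. A call with a gripper value outside its range is refused whole. "claw" is the opening in per cent of the stroke, from 0 (shut) to 100 (fully open), set as the call begins (left out, the last holds). The fingers move at their own pace and stop on an object; "newtons" is the grip in N (left out, the last holds). Time passes only in rows, so rows that repeat a pose let the fingers close. It gives the time, the measured TCP pose, the force, the opening and the grip force at its end, in the units of the state.
- readout.state(): the state, without advancing time (a new reading comes with each control period).
- read_camera(name): name is "scene" or "top" or "wrist"; returns a dict with "pixels" (480x640x3 uint8, red, green, blue), "z_map" (480x640 float32, m along the optical axis (not along the pixel's ray), 0 where there is no reading), "fovy" (degrees; the focal length in pixels is half the picture's height over the tangent of half this angle, whatever the lens; pixels are square), "cx", "cy" (the principal point, pixels), "D" ([k1, k2, p1, p2, k3] as OpenCV has them; the pictures are not rectified), "camera_from_world" (4x4, takes a point from world to camera coordinates); the wrist camera has in their place "hand_eye" (4x4, takes a point from camera to tool coordinates, whose origin is the TCP and whose axes are the flange's). Camera axes: x right, y down, z forward; pixel columns grow to the right and rows downward; lengths in m; the calibration is good to about 2 mm. A picture is of the moment at which its call begins: read the wrist's pose just before it.
- ctrl.sign_off(): hands the job in; it is judged then, once.
The state is a dict: "time_s": time; "joint_positions": joint angles; "qd": joint speeds; "tau": joint torques, N m; "position": TCP position; "orientation": TCP orientation; "wrist_force": force on the tool from outside, world axes, zero at the start; "torque": the same for the moment, N m; "gripper_width": finger opening in m; "grasp_force": force on a finger pad.
Only numpy, scipy, OpenCV 4.12 (cv2) and the standard library are available. Lean on these libraries where they do the work, as an engineer would, in place of code of your own. Each camera call takes 0.05 s, during which the arm holds its last target. There are 200 camera calls.

TASK

Dispense the hearing-aid capsules: holding the blue cup in the gripper, push it against the hopper's red push bar under the spout until the shutter is fully open and keep holding it there until all the orange capsules have dropped into it, then set the cup with its capsules upright back on its green mat and close the shutter fully by its red knob. Nest all the white cups there are into one upright stack on the black mat (before or after), and leave the battery cells and the specula tub behind the audiometer where they are.

Things in the scene. Friction and masses are not known exactly. Their poses are not given: they have to be found in the camera images.
- blue_cup: the one blue medicine cup, starts upright and empty on the green mat; 58 mm wide, 65 mm tall, 80 g, foot weighted. Origin: centre of its underside. Its foot, 32 mm wide, widens to 47 mm at 37 mm height; there a ledge steps out to a straight collar (58 mm outside, 53 inside) that runs from 37 mm up to the rim at 65 mm: grip the collar from outside, with the fingertips above 37 mm.
- spout (a point): centre of the hopper's spout mouth, 164 mm above the worktable. x points back to the bin (the way the push bar goes in), z up. Spout and chute are 28 mm wide; front lip 15 mm in front of this point, 20 mm high; behind, the chute rises at 25 deg (cheeks 34 mm above this point 45 mm back). A cup on the base plate  passes under; at full opening its axis is below this point.
- hopper: the fixed dispensing hopper; origin on the worktable right below the spout point, same axes. A steel plate, 64 mm wide, its upper face 90 mm above the worktable, runs from x = -55 to 160 mm, to slide the cup along (rim then at 155 mm); below it a plinth from x = -15 mm. Clear bin, 31 mm wide, from x = 75 to 158 mm, top 277 mm high.
- shutter (a joint): sliding shutter under the bin, one part with its push bar and knob: 0 = closed (bar and knob out, to the front), 0.038 m = fully open (pushed in along the hopper's +x, against a stop). Needs 2 to 3 N, stays where it is left, no spring. Capsules start to fall at about 0.015; at full opening all fall within about 2 s.
- push_face (a point): centre of the front face of the red push bar (34 mm wide, 126 to 156 mm above the worktable) below the spout; a held cup pressed on it along the hopper's +x opens the shutter. It is 9 mm in front of the spout point when closed, 29 mm behind it when open.
- knob (a point): top centre of the shutter's red upright knob, 14 mm thick, free from 149 to 191 mm above the worktable, on an arm (137 to 149 mm high) from the push bar; 72 mm to the hopper's +y side, near or over the audiometer's right end (up to 128 mm high); moves with the shutter. Pinch it from above and pull along the hopper's -x to close.
- green_mat: fixed green round mat, 100 mm across, 3 mm thick; origin: centre of its underside (on the worktable).
- black_mat: fixed black round rubber mat, 100 mm across, 3 mm thick; origin: centre of its underside.
- battery_1: black round battery cell standing upright behind the audiometer, 14 mm across, 50 mm tall, a bystander; origin: centre of its underside.
- specula_tub: white tub with a green lid behind the audiometer, 70 mm wide, 60 mm tall, a bystander; origin: centre of its underside.
- cup_1: white empty cup, may be absent, starts upright; shape, size and origin as the blue cup. Nested in another cup, its ledge rests on that cup's rim, 28 mm higher than that cup, with about 3 mm play sideways.
- cup_2: white empty cup, may be absent, starts upright; shape, size and origin as the blue cup. Nested in another cup, its ledge rests on that cup's rim, 28 mm higher than that cup, with about 3 mm play sideways.
- cup_3: white empty cup, may be absent, starts upright; shape, size and origin as the blue cup. Nested in another cup, its ledge rests on that cup's rim, 28 mm higher than that cup, with about 3 mm play sideways.
- capsule_1: orange ball-shaped drying capsule for hearing aids, 14 mm across, 10 g, starts in the clear bin above the shutter. Origin: its centre.
- capsule_2: orange capsule like capsule_1.
- capsule_3: orange capsule like capsule_1.
- capsule_4: orange capsule like capsule_1.
- capsule_5: orange capsule like capsule_1.
Mind the look-alikes: they are no part of the job. Leave any yellow look-alike of the cup_1 alone. Leave any yellow look-alike of the blue_cup alone.

How it is judged:
On the way, in this order (a step that is already met when the one before it is completed fails the run):
1. the gripper holds the blue cup under the spout, the shutter is open (more than 34 of 38 mm) and every capsule is in the cup (horizontal distance between each of capsule_1, capsule_2, capsule_3, capsule_4, capsule_5 and blue_cup below 0.026 m and z of capsule_1 in the frame of blue_cup between 0 and 0.062 m and z of capsule_2 in the frame of blue_cup between 0 and 0.062 m and z of capsule_3 in the frame of blue_cup between 0 and 0.062 m and z of capsule_4 in the frame of blue_cup between 0 and 0.062 m and z of capsule_5 in the frame of blue_cup between 0 and 0.062 m and contact force between the fingers and blue_cup above 0.5 N and value of joint shutter above 0.034 m and horizontal distance between blue_cup and spout below 0.03 m), for 0.2 s.
2. the filled cup stands on the green mat and the shutter is closed again (within 4 mm) (horizontal distance between each of capsule_1, capsule_2, capsule_3, capsule_4, capsule_5 and blue_cup below 0.026 m and z of capsule_1 in the frame of blue_cup between 0 and 0.062 m and z of capsule_2 in the frame of blue_cup between 0 and 0.062 m and z of capsule_3 in the frame of blue_cup between 0 and 0.062 m and z of capsule_4 in the frame of blue_cup between 0 and 0.062 m and z of capsule_5 in the frame of blue_cup between 0 and 0.062 m and horizontal distance between blue_cup and green_mat below 0.035 m and value of joint shutter below 0.004 m), for 0.2 s.
At the end, for the whole second after the job is handed in: Shutter closed within 4 mm; all capsules inside the blue cup, which stands upright on the green mat (its axis within 35 mm of the mat's centre); all white cups nested upright in one another, axes within 7 mm, the lowest standing on the black mat within 50 mm of its centre; all at rest (all of step 2 and horizontal distance between each of cup_1, cup_2, cup_3 and black_mat below 0.05 m and angle between each of cup_1, cup_2, cup_3, blue_cup's own z axis and vertical below 0.12 rad and linear speed of each of cup_1, cup_2, cup_3, blue_cup below 0.02 m/s and (height (world z) of cup_1 between -0.002 and 0.009 m or height (world z) of cup_1 between 0.026 and 0.037 m or height (world z) of cup_1 between 0.054 and 0.065 m) and (height (world z) of cup_2 between -0.002 and 0.009 m or height (world z) of cup_2 between 0.026 and 0.037 m or height (world z) of cup_2 between 0.054 and 0.065 m) and (height (world z) of cup_3 between -0.002 and 0.009 m or height (world z) of cup_3 between 0.026 and 0.037 m or height (world z) of cup_3 between 0.054 and 0.065 m) and horizontal distance between each of cup_2, cup_3 and cup_1 below 0.007 m and horizontal distance between cup_3 and cup_2 below 0.007 m and height (world z) of blue_cup below 0.008 m); the robot touches nothing.
It fails at once if the battery cell is moved by more than 5 cm (distance of battery_1 from where it was at the start of the episode above 0.05 m).
It fails at once if the specula tub is moved by more than 5 cm (distance of specula_tub from where it was at the start of the episode above 0.05 m).
Of cup_1, cup_2, cup_3 only 2 to 3 are there at a start; the rules pass over those that are not, and their reading is None.
At some moment in a run one of blue_cup may be knocked a few centimetres aside while the robot is not near it.
It also fails if it takes over 210 s, if anything falls off the work surface, if the arm or the gripper's body presses on something with over 40 N, if the wrist force passes 120 N, or if a joint passes its speed limit or range.

## Working session

There is one attempt and no reset: what is moved stays moved. The work goes in short steps, Python scripts to look and compute and a tool call to move; the robot and the scene stay as the last step left them, time stands still between calls to the robot, and variables do not carry over. Pictures are saved under pics/ and viewed, at most 14 in all, crops included, and the job is handed in when it is done.

Besides the shell and the picture viewer there is one more tool, called by a JSON object that holds its "op" and its "data". carry_out: Moves the arm, as the interface text tells. Its arguments: {"type":"object","properties":{"rows":{"type":"array","items":{"type":"number"}},"claw":{"type":"number"},"newtons":{"type":"number"}},"required":["rows"]}

```bash
mkdir -p pics
cat > h.py <<'E'
import numpy as np, cv2
from plant import readout, read_camera, ctrl
def K(c):
    f=240/np.tan(np.radians(c["fovy"])/2); return np.array([[f,0,c["cx"]],[0,f,c["cy"]],[0,0,1.]])
def T_wc(c,s=None):
    if "camera_from_world" in c: return np.linalg.inv(np.array(c["camera_from_world"]))
    T=np.eye(4);T[:3,:3]=np.array(s["orientation"]);T[:3,3]=s["position"]; return T@np.array(c["hand_eye"])
def shot(n):
    s=readout.state(); c=read_camera(n); c["T"]=T_wc(c,s); return c
def rays(c,uv):
    p=cv2.undistortPoints(np.array(uv,float).reshape(-1,1,2),K(c),np.array(c["D"],float)).reshape(-1,2)
    return np.c_[p,np.ones(len(p))]
def onplane(c,uv,z):
    d=rays(c,uv)@c["T"][:3,:3].T; o=c["T"][:3,3]; return o+d*((z-o[2])/d[:,2])[:,None]
def pts(c,uv):
    uv=np.array(uv).reshape(-1,2).astype(int); z=c["z_map"][uv[:,1],uv[:,0]]
    return (rays(c,uv)*z[:,None])@c["T"][:3,:3].T+c["T"][:3,3]
def cloud(c):
    v,u=np.mgrid[0:480,0:640]; return pts(c,np.c_[u.ravel(),v.ravel()]).reshape(480,640,3)
def save(c,n): cv2.imwrite("pics/"+n,c["pixels"][:,:,::-1])
E
python3 - <<'E'
from h import *
for n in("scene","top"):
    c=shot(n); save(c,n+"0.png"); print(n,c["T"].round(3).tolist(),c["fovy"])
s=readout.state(); print(s)
E
```

```text
scene [[0.419, -0.584, 0.695, -0.283], [-0.908, -0.271, 0.32, -0.613], [0.002, -0.765, -0.644, 0.861], [0.0, 0.0, 0.0, 1.0]] 56.12939932542239
top [[-0.0, -0.984, 0.176, 0.189], [-1.0, 0.001, 0.004, -0.241], [-0.004, -0.176, -0.984, 1.574], [0.0, 0.0, 0.0, 1.0]] 53.6338118304702
{'time_s': 0.1, 'joint_positions': array([-1.38221894,  0.33386106,  0.03985189,  1.46617927, -0.01341358,
        1.34328722, -0.0584973 ]), 'qd': array([-0.00130061, -0.00357982,  0.00060946, -0.00151066, -0.0002957 ,
       -0.00042809, -0.00030188]), 'tau': array([ 4.44860081e-03, -6.57820630e+01,  1.34031303e+00, -4.04713190e+01,
       -5.97361266e-02,  4.08255158e-02,  6.58554359e-05]), 'position': array([0.18443401, 0.62312498, 0.403936  ]), 'orientation': array([[-9.58878304e-01,  2.83817338e-01, -3.41051451e-04],
       [ 2.83817532e-01,  9.58877242e-01, -1.42908546e-03],
       [-7.85727574e-05, -1.46711542e-03, -9.99998921e-01]]), 'wrist_force': array([-0.44652707,  0.67085233, -0.08721783]), 'torque': array([ 0.04918468, -0.01963599, -0.03667228]), 'grasp_force': 0.0, 'gripper_width': 0.08650228169523087}
```

View pics/scene0.png

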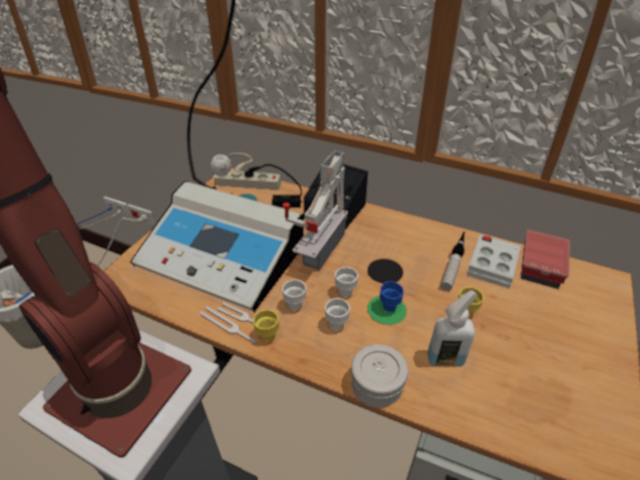

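View pics/top0.png

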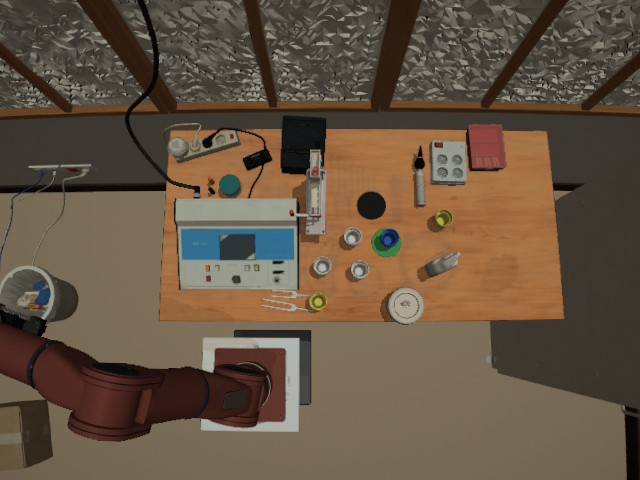

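The scene shows the hopper beside the audiometer. In the top view the blue cup is at (388,238) on the green mat and the black mat is at (371,205). Three white cups are at (323,266), (360,269) and (352,237). Yellow cups are at (318,301) and (443,219), and the red bar and knob are near (292–320,213).

```bash
cat > m.py <<'E'
from h import *
def comps(mask,mn=15):
    n,l,st,ce=cv2.connectedComponentsWithStats(mask.astype(np.uint8)); return [(l==i,ce[i],st[i]) for i in range(1,n) if st[i][4]>=mn]
def cups(c,zoff=0):
    P=cloud(c); hsv=cv2.cvtColor(c["pixels"],cv2.COLOR_RGB2HSV); z=P[...,2]
    out=[]
    for m,ce,st in comps((z>.055)&(z<.10)&(c["z_map"]>0)):
        q=P[m]; 
        e,r=cv2.minEnclosingCircle(q[:,:2].astype(np.float32))
        out.append((ce.round(0),np.round(e,4),round(r,4),q[:,2].max().round(3),np.median(hsv[m],0)))
    return out
E
python3 - <<'E'
from m import *
for n in("scene","top"):
    c=shot(n);print(n)
    for o in cups(c):
        if o[2]<.08: print(*o)
    P=cloud(c);h=cv2.cvtColor(c["pixels"],cv2.COLOR_RGB2HSV);H,S,V=h[...,0],h[...,1],h[...,2]
    for nm,mk in(("green",(H>45)&(H<75)&(S>120)&(V>60)&(P[...,2]<.02)),("black",(V<45)&(abs(P[...,2])<.015)),("red",((H<5)|(H>174))&(S>150)&(V>90)&(P[...,2]>.11)&(P[...,2]<.22)),("blue",(H>108)&(H<125)&(S>150)&(P[...,2]>.04)),("hop",(P[...,2]>.08)&(P[...,2]<.30))):
        for m,ce,st in comps(mk,8):
            q=P[m]; 
            if q[:,0].min()<0.2: continue
            e,r=cv2.minEnclosingCircle(q[:,:2].astype(np.float32)); print(nm,st,np.round(e,3),round(r,3),q.min(0).round(3),q.max(0).round(3))
c=shot("top");P=cloud(c)
for px in [(388,238),(360,269),(352,237),(323,266)]: print(px,onplane(c,[px],.06).round(3),P[px[1],px[0]].round(3))
# hopper zoom
a=c["pixels"][130:310,250:420,::-1];cv2.imwrite("pics/z0.png",cv2.resize(a,None,fx=3.3,fy=3.3,interpolation=cv2.INTER_CUBIC))
E
```

```text
scene
[310. 195.] [ 0.7348 -0.117 ] 0.0383 0.1 [100.  41.  34.]
[248. 196.] [0.6611 0.0736] 0.0326 0.064 [ 85.  82. 112.]
[191. 267.] [0.3341 0.0426] 0.0098 0.06 [20. 30. 91.]
[346. 276.] [ 0.4724 -0.3359] 0.0307 0.069 [ 16.  26. 140.]
[293. 289.] [ 0.3772 -0.2376] 0.0308 0.068 [ 18.  25. 144.]
[392. 291.] [ 0.4684 -0.4559] 0.0308 0.071 [110. 185.  91.]
[473. 295.] [ 0.5338 -0.6379] 0.0297 0.069 [ 23. 158. 138.]
[337. 308.] [ 0.3642 -0.356 ] 0.0311 0.069 [ 18.  26. 141.]
[266. 320.] [ 0.2633 -0.2225] 0.0304 0.068 [ 23. 162. 138.]
[450. 344.] [ 0.3782 -0.6216] 0.0436 0.1 [24. 24. 87.]
[379. 370.] [ 0.2481 -0.5009] 0.0588 0.088 [ 16.  23. 175.]
[117. 389.] [-0.0028 -0.0043] 0.076 0.1 [14. 67. 64.]
green [369 297  36  26 529] [ 0.461 -0.452] 0.047 [ 0.416 -0.497 -0.003] [ 0.497 -0.407  0.008]
black [275 204   7   3  12] [0.726 0.002] 0.01 [ 0.722 -0.008  0.006] [0.729 0.013 0.015]
black [291 204   9   3  22] [ 0.748 -0.047] 0.013 [ 0.74  -0.059  0.004] [ 0.754 -0.035  0.014]
black [369 260  33  22 540] [ 0.59  -0.404] 0.046 [ 0.546 -0.448 -0.003] [ 0.635 -0.361  0.008]
black [522 276  3
[... 2628 characters left out ...]
076]
hop [    0    88   640   158 24755] [ 0.876 -0.221] 1.137 [ 0.44  -1.359  0.08 ] [0.887 0.916 0.3  ]
hop [184 123  10   2  15] [0.855 0.216] 0.015 [0.855 0.201 0.08 ] [0.861 0.232 0.091]
hop [168 137  20  20 290] [0.775 0.25 ] 0.036 [0.74  0.218 0.08 ] [0.809 0.282 0.112]
hop [430 252  31  23 414] [ 0.378 -0.62 ] 0.042 [ 0.346 -0.661  0.08 ] [ 0.413 -0.578  0.219]
hop [403 301   7   3  11] [ 0.258 -0.499] 0.01 [ 0.255 -0.508  0.082] [ 0.262 -0.489  0.09 ]
(388, 238) [[ 0.466 -0.45   0.06 ]] [ 0.475 -0.456  0.012]
(360, 269) [[ 0.365 -0.357  0.06 ]] [ 0.371 -0.361  0.008]
(352, 237) [[ 0.47  -0.333  0.06 ]] [ 0.48  -0.336  0.006]
(323, 266) [[ 0.375 -0.239  0.06 ]] [ 0.382 -0.239  0.007]
```

View pics/z0.png

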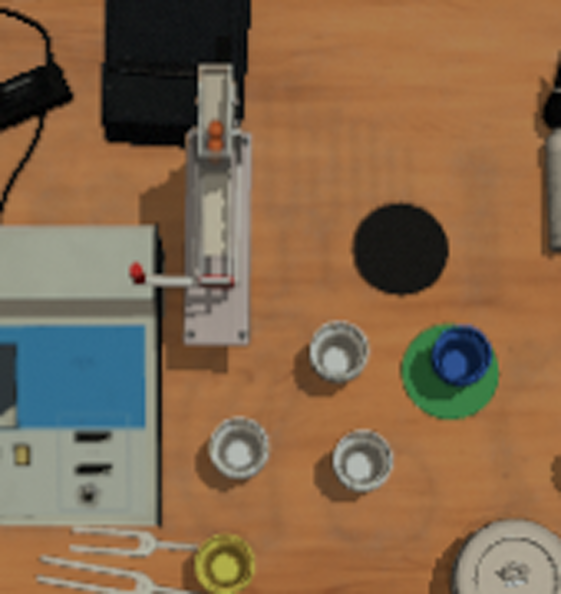

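Top crop: hopper with the plate front edge at crop (187–247,343), the red push bar at (218,281) and the knob at (137,271). Next I measure the hopper axis and start swinging over.

Run:
```python
from m import *
for n in("scene","top"):
    c=shot(n);P=cloud(c)
    m=(abs(P[...,2]-.09)<.006)&(P[...,0]>.42)&(P[...,0]<.72)&(P[...,1]<-.165)&(P[...,1]>-.28)
    q=P[m][:,:2]; print(n,len(q),cv2.minAreaRect(q.astype(np.float32)),q.min(0).round(3))
    for x in np.arange(.46,.7,.03):
        k=q[abs(q[:,0]-x)<.015]
        if len(k): print(round(x,2),k[:,1].min().round(4),k[:,1].max().round(4),len(k))
c=read_camera("wrist"); print(np.round(c["hand_eye"],3),c["fovy"])
```

```text
scene 1100 ((0.5958796143531799, -0.21508488059043884), (0.24940460920333862, 0.07311707735061646), 2.291430711746216) [ 0.472 -0.249]
0.46 -0.2384 -0.1978 13
0.49 -0.2464 -0.1829 199
0.52 -0.2472 -0.1817 189
0.55 -0.247 -0.1848 160
0.58 -0.2475 -0.203 97
0.61 -0.2489 -0.1877 127
0.64 -0.2481 -0.1853 129
0.67 -0.2486 -0.1854 121
top 661 ((0.5984330773353577, -0.21238106489181519), (0.2469279021024704, 0.07682152837514877), 3.596475839614868) [ 0.476 -0.246]
0.49 -0.2421 -0.1813 171
0.52 -0.2453 -0.1813 148
0.55 -0.2454 -0.1842 82
0.58 -0.2454 -0.184 53
0.61 -0.2455 -0.1838 59
0.64 -0.2455 -0.1836 56
0.67 -0.2456 -0.1835 45
[[-0.    -0.959 -0.283  0.077]
 [ 1.    -0.     0.001  0.   ]
 [-0.001 -0.283  0.959  0.02 ]
 [ 0.     0.     0.     1.   ]] 65.97334215888563
```

{"op": "carry_out", "data": {"rows": [0.05, -0.03, 0.03, -0.14, 0.1, -0.06, 0.06, -0.29, 0.15, -0.1, 0.1, -0.44, 0.2, -0.14, 0.1, -0.59, 0.24, -0.18, 0.1, -0.74, 0.28, -0.22, 0.1, -0.89, 0.31, -0.26, 0.1, -1.04, 0.32, -0.3, 0.1, -1.19, 0.32, -0.35, 0.1, -1.34, 0.32, -0.4, 0.1, -1.49, 0.32, -0.45, 0.1, -1.64, 0.32, -0.5, 0.1, -1.79, 0.32, -0.55, 0.1, -1.93, 0.32, -0.6, 0.1, -2.08, 0.31, -0.65, 0.1, -2.23, 0.3, -0.7, 0.1, -2.38, 0.28, -0.75, 0.1, -2.53, 0.27, -0.8, 0.1, -2.68, 0.27, -0.85, 0.1, -2.8, 0.27, -0.9, 0.1, -2.853]}}

```text
time_s: 2.4
position: [0.4576, -0.2168, 0.5052]
orientation: [[1.0, -0.004, 0.002], [-0.004, -1.0, 0.002], [0.002, -0.002, -1.0]]
wrist_force: [1.9, -0.0, 1.2]
gripper_width: 0.087
grasp_force: 0.0
```

{"op": "carry_out", "data": {"rows": [0.0, -0.02, 0, 0.14, 0.0, -0.04, 0, 0.29, 0, -0.07, 0, 0.44, 0, -0.1, 0, 0.59, 0, -0.12, 0, 0.74, 0, -0.14, 0, 0.89, 0, -0.16, 0, 1.04, 0, -0.18, 0, 1.19, 0.01, -0.2, 0, 1.34, 0.01, -0.22, 0, 1.49, 0.01, -0.235, 0, 1.64, 0.01, -0.235, 0, 1.79, 0.01, -0.235, 0, 1.94, 0.01, -0.235, 0, 2.09, 0.01, -0.235, 0, 2.24, 0.01, -0.235, 0, 2.39, 0.01, -0.235, 0, 2.54, 0.01, -0.235, 0, 2.69, 0.01, -0.235, 0, 2.84, 0.01, -0.235, 0, 2.99]}}

```text
time_s: 4.4
position: [0.4689, -0.4495, 0.5047]
orientation: [[-0.981, 0.192, 0.0], [0.192, 0.981, 0.0], [-0.0, 0.0, -1.0]]
wrist_force: [0.2, -0.1, -0.9]
gripper_width: 0.0868
grasp_force: 0.0
```

{"op": "carry_out", "data": {"rows": [0, 0, -0.04, 0.1475, 0, 0, -0.08, 0.1475, 0, 0, -0.1, 0.1475, 0, 0, -0.1, 0.1475]}}

```text
time_s: 4.8
position: [0.4686, -0.4487, 0.4015]
orientation: [[-0.999, 0.051, -0.004], [0.051, 0.999, 0.003], [0.004, 0.003, -1.0]]
wrist_force: [0.2, 0.8, 0.4]
gripper_width: 0.0872
grasp_force: 0.0
```

Run:
```python
from m import *
s=readout.state();print(s["joint_positions"].round(2),s["position"].round(4),s["orientation"].round(3).tolist())
c=shot("wrist");save(c,"w1.png")
for o in cups(c): print(*o)
```

```text
[ 0.25  0.37  0.59  1.49 -0.21  1.35  2.37] [ 0.4686 -0.4487  0.4015] [[-0.999, 0.051, -0.004], [0.051, 0.999, 0.003], [0.004, 0.003, -1.0]]
[235.  11.] [ 0.2899 -0.5006] 0.0429 0.075 [ 20.  32. 222.]
[424.  92.] [ 0.3667 -0.3556] 0.0293 0.067 [ 20.  34. 170.]
[564. 104.] [ 0.3792 -0.2354] 0.0297 0.068 [ 20.  35. 127.]
[128. 130.] [ 0.3822 -0.6144] 0.0415 0.1 [ 24.  22. 108.]
[595. 252.] [ 0.4796 -0.2002] 0.0807 0.093 [ 10.  27. 162.]
[444. 222.] [ 0.4745 -0.3336] 0.0293 0.067 [ 20.  35. 144.]
[308. 227.] [ 0.4705 -0.454 ] 0.0291 0.07 [108. 183. 126.]
[133. 288.] [ 0.5353 -0.6347] 0.0291 0.067 [ 26. 234. 161.]
```

View pics/w1.png

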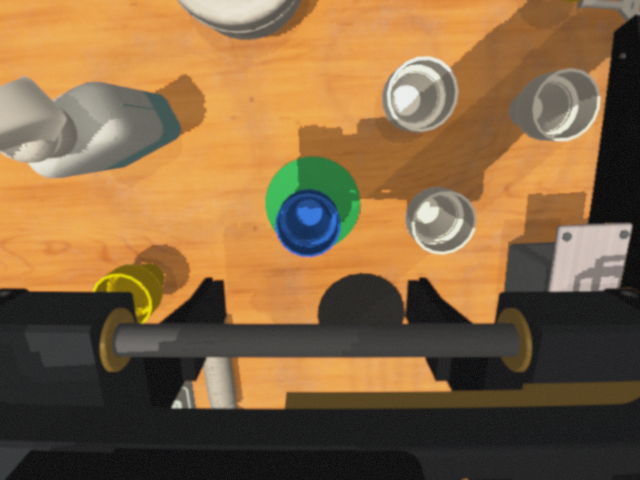

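Wrist view: blue cup at (308,222) on the mat, white cups at (421,94), (557,104) and (440,220). All rim radii come out at 29 mm, as they should.

{"op": "carry_out", "data": {"rows": [0.002, -0.005, -0.03, 0.0, 0.002, -0.005, -0.06, 0.0, 0.002, -0.005, -0.08, 0, 0.002, -0.005, -0.08, 0, 0.002, -0.005, -0.08, 0]}}

```text
time_s: 5.35
position: [0.4713, -0.455, 0.3267]
orientation: [[-0.999, 0.052, 0.001], [0.052, 0.999, -0.001], [-0.002, -0.001, -1.0]]
wrist_force: [-0.2, -0.6, -0.5]
gripper_width: 0.087
grasp_force: 0.0
```

Run:
```python
from m import *
s=readout.state();print(s["joint_positions"].round(2),s["position"].round(4),s["orientation"].round(3).tolist())
for o in cups(shot("wrist")): print(*o)
```

```text
[ 0.27  0.43  0.57  1.57 -0.25  1.21  2.41] [ 0.4713 -0.455   0.3267] [[-0.999, 0.052, 0.001], [0.052, 0.999, -0.001], [-0.002, -0.001, -1.0]]
[472.  72.] [ 0.3666 -0.3551] 0.0294 0.067 [ 20.  35. 163.]
[616.  94.] [ 0.3798 -0.2418] 0.0283 0.067 [ 20.  35. 110.]
[ 79. 122.] [ 0.3824 -0.6143] 0.0416 0.1 [ 24.  22. 111.]
[491. 241.] [ 0.4744 -0.3336] 0.0297 0.067 [ 20.  35. 136.]
[316. 247.] [ 0.4706 -0.4541] 0.0293 0.07 [109. 184. 110.]
[627. 282.] [ 0.5008 -0.233 ] 0.0214 0.091 [11. 18. 74.]
```

{"op": "carry_out", "data": {"rows": [-0.001, 0.001, -0.03, 0.03, -0.001, 0.001, -0.06, 0.052, -0.001, 0.001, -0.085, 0.052, -0.001, 0.001, -0.1, 0.052, -0.001, 0.001, -0.1, 0.052, -0.001, 0.001, -0.1, 0.052]}}

```text
time_s: 6.0
position: [0.4704, -0.4541, 0.2263]
orientation: [[-1.0, -0.0, 0.001], [-0.0, 1.0, -0.001], [-0.001, -0.001, -1.0]]
wrist_force: [0.4, -0.2, 0.5]
gripper_width: 0.0869
grasp_force: 0.0
```

{"op": "carry_out", "data": {"rows": [0, 0, 0, 0, 0, 0, 0, 0, 0, 0, 0, 0, 0, 0, 0, 0, 0, 0, 0, 0, 0, 0, 0, 0, 0, 0, 0, 0, 0, 0, 0, 0], "claw": 40, "newtons": 15}}

```text
time_s: 6.8
position: [0.47, -0.4536, 0.225]
orientation: [[-1.0, -0.0, 0.0], [-0.0, 1.0, -0.0], [-0.0, -0.0, -1.0]]
wrist_force: [-0.9, 0.7, 3.0]
gripper_width: 0.0576
grasp_force: 15.0
```

{"op": "carry_out", "data": {"rows": [0, 0, 0.03, 0, 0, 0, 0.07, 0, 0, 0.0, 0.11, 0, 0, 0.01, 0.14, 0, -0.01, 0.05, 0.14, 0, -0.02, 0.09, 0.14, 0, -0.03, 0.13, 0.14, 0, -0.03, 0.17, 0.14, 0, -0.03, 0.21, 0.14, 0, -0.03, 0.23, 0.14, 0, -0.03, 0.2385, 0.14, 0, -0.03, 0.2385, 0.12, 0, -0.03, 0.2385, 0.1, 0, -0.03, 0.2385, 0.092, 0, -0.03, 0.2385, 0.092, 0, -0.03, 0.2385, 0.092, 0]}}

```text
time_s: 8.4
position: [0.44, -0.2157, 0.3172]
orientation: [[-1.0, 0.001, 0.0], [0.001, 1.0, -0.0], [-0.0, -0.0, -1.0]]
wrist_force: [0.8, 0.3, -0.5]
gripper_width: 0.0575
grasp_force: 15.0
```

Run:
```python
from m import *
s=readout.state();print(s["joint_positions"].round(2),s["position"].round(4),s["gripper_width"],s["wrist_force"])
c=shot("scene");a=c["pixels"][150:300,230:420,::-1];cv2.imwrite("pics/s1.png",cv2.resize(a,None,fx=3.5,fy=3.5,interpolation=cv2.INTER_CUBIC))
h=cv2.cvtColor(c["pixels"],cv2.COLOR_RGB2HSV);P=cloud(c)
b=(h[...,0]>108)&(h[...,0]<125)&(h[...,1]>150)&(P[...,2]>.03)&(P[...,0]>.38)&(P[...,1]<-.15)
for m,ce,st in comps(b,10): print("blue",P[m].min(0).round(3),P[m].max(0).round(3))
```

```text
[-0.08  0.07  0.46  1.98 -0.03  1.1   1.97] [ 0.44   -0.2157  0.3172] 0.05754522915146117 [ 0.82491566  0.28440937 -0.4682436 ]
blue [ 0.402 -0.254  0.052] [ 0.486 -0.16   0.209]
```

View pics/s1.png

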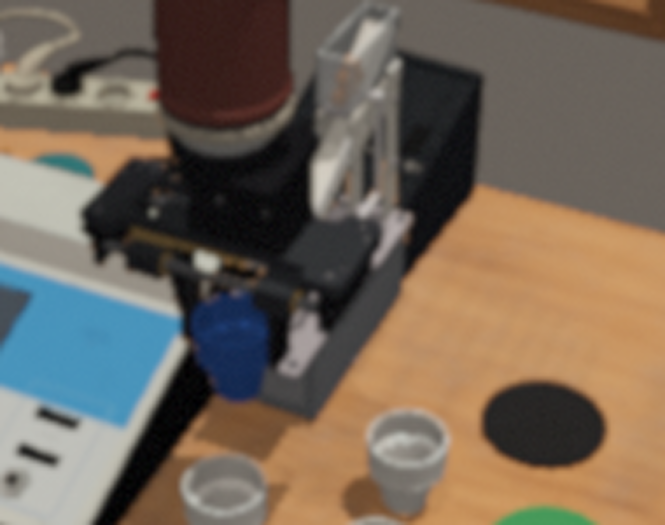

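The cup is held upright just in front of the plate. Pushing in.

{"op": "carry_out", "data": {"rows": [0.01, 0, -0.002, 0, 0.02, 0, -0.003, 0, 0.03, 0, -0.003, 0, 0.04, 0, -0.003, 0, 0.045, 0, -0.003, 0, 0.05, 0, -0.003, 0, 0.055, 0, -0.003, 0, 0.06, 0, -0.003, 0, 0.065, 0, -0.003, 0, 0.065, 0, -0.003, 0]}}

```text
time_s: 9.45
position: [0.5054, -0.215, 0.3137]
orientation: [[-1.0, -0.001, 0.0], [-0.001, 1.0, -0.0], [-0.0, -0.0, -1.0]]
wrist_force: [0.0, 0.3, -0.4]
gripper_width: 0.0576
grasp_force: 15.0
```

Run:
```python
from m import *
s=readout.state();print(s["position"].round(4),s["gripper_width"],s["wrist_force"],s["torque"])
for n in("scene","top"):
    c=shot(n);h=cv2.cvtColor(c["pixels"],cv2.COLOR_RGB2HSV);P=cloud(c);H,S,V=h[...,0],h[...,1],h[...,2]
    for m,ce,st in comps(((H<5)|(H>174))&(S>150)&(V>90)&(P[...,2]>.11)&(P[...,2]<.22)&(P[...,0]>.4)&(P[...,0]<.7),4): print(n,P[m].min(0).round(3),P[m].max(0).round(3),st)
```

```text
[ 0.5054 -0.215   0.3137] 0.05762679735512104 [ 0.01896557  0.26795922 -0.36627855] [-0.01901678 -0.0269607   0.04798146]
```

{"op": "carry_out", "data": {"rows": [0.005, 0, 0, 0, 0.01, 0, 0, 0]}}

```text
time_s: 9.75
position: [0.5149, -0.2152, 0.3138]
orientation: [[-1.0, -0.0, -0.0], [-0.0, 1.0, -0.0], [0.0, -0.0, -1.0]]
wrist_force: [-2.5, -0.7, -0.7]
gripper_width: 0.0577
grasp_force: 15.0
```

{"op": "carry_out", "data": {"rows": [0.004, 0, 0, 0, 0.008, 0, 0, 0]}}

```text
time_s: 9.95
position: [0.5232, -0.2152, 0.3137]
orientation: [[-1.0, -0.0, -0.0], [-0.0, 1.0, -0.0], [0.0, -0.0, -1.0]]
wrist_force: [-2.3, -0.7, -0.0]
gripper_width: 0.0576
grasp_force: 15.0
```

{"op": "carry_out", "data": {"rows": [0.002, 0, 0, 0, 0.004, 0, 0, 0]}}

```text
time_s: 10.15
position: [0.5271, -0.2151, 0.3136]
orientation: [[-1.0, -0.0, -0.0], [-0.0, 1.0, -0.0], [0.0, -0.0, -1.0]]
wrist_force: [-2.0, -0.2, -1.0]
gripper_width: 0.0576
grasp_force: 15.0
```

Contact shows −2.5 N while moving, as expected. I push gently on to the stop.

{"op": "carry_out", "data": {"rows": [0.001, 0, 0, 0, 0.002, 0, 0, 0, 0.003, 0, 0, 0]}}

```text
time_s: 10.45
position: [0.5299, -0.215, 0.3137]
orientation: [[-1.0, -0.0, -0.0], [-0.0, 1.0, 0.0], [0.0, 0.0, -1.0]]
wrist_force: [-1.6, -0.5, -2.2]
gripper_width: 0.0574
grasp_force: 15.0
```

{"op": "carry_out", "data": {"rows": [0.001, 0, 0, 0, 0.002, 0, 0, 0, 0.002, 0, 0, 0]}}

```text
time_s: 10.75
position: [0.5312, -0.2151, 0.3134]
orientation: [[-1.0, -0.0, -0.003], [-0.0, 1.0, 0.001], [0.003, 0.001, -1.0]]
wrist_force: [-7.9, -0.3, 2.2]
gripper_width: 0.0572
grasp_force: 15.0
```

{"op": "carry_out", "data": {"rows": [0, 0, 0, 0, 0, 0, 0, 0, 0, 0, 0, 0, 0, 0, 0, 0, 0, 0, 0, 0, 0, 0, 0, 0, 0, 0, 0, 0, 0, 0, 0, 0, 0, 0, 0, 0, 0, 0, 0, 0, 0, 0, 0, 0, 0, 0, 0, 0, 0, 0, 0, 0, 0, 0, 0, 0, 0, 0, 0, 0, 0, 0, 0, 0, 0, 0, 0, 0, 0, 0, 0, 0, 0, 0, 0, 0, 0, 0, 0, 0]}}

```text
time_s: 12.75
position: [0.5311, -0.2151, 0.3135]
orientation: [[-1.0, -0.0, -0.002], [-0.0, 1.0, 0.001], [0.002, 0.001, -1.0]]
wrist_force: [-7.4, -0.0, 1.4]
gripper_width: 0.0571
grasp_force: 15.0
```

{"op": "carry_out", "data": {"rows": [0, 0, 0, 0, 0, 0, 0, 0, 0, 0, 0, 0, 0, 0, 0, 0, 0, 0, 0, 0, 0, 0, 0, 0, 0, 0, 0, 0, 0, 0, 0, 0, 0, 0, 0, 0, 0, 0, 0, 0]}}

```text
time_s: 13.75
position: [0.5311, -0.2151, 0.3135]
orientation: [[-1.0, 0.0, -0.002], [0.0, 1.0, 0.001], [0.002, 0.001, -1.0]]
wrist_force: [-7.1, -0.2, 0.9]
gripper_width: 0.0574
grasp_force: 15.0
```

Run:
```python
from m import *
for n in("scene","top","wrist"):
    c=shot(n);h=cv2.cvtColor(c["pixels"],cv2.COLOR_RGB2HSV);H,S,V=h[...,0],h[...,1],h[...,2];P=cloud(c)
    o=(H>5)&(H<14)&(S>170)&(V>100)
    for m,ce,st in comps(o,4):
        p=P[m].mean(0)
        if .4<p[0]<.8 and -.4<p[1]<-.1: print(n,p.round(3),st)
    if n=="scene":
        a=c["pixels"][130:300,260:400,::-1];cv2.imwrite("pics/s2.png",cv2.resize(a,None,fx=3.5,fy=3.5,interpolation=cv2.INTER_CUBIC))
    if n=="wrist": save(c,"w2.png")
```

```text
wrist [ 0.465 -0.289  0.   ] [217 145   4   3   5]
wrist [ 0.529 -0.215  0.117] [ 285  265   61   36 1495]
```

View pics/w2.png

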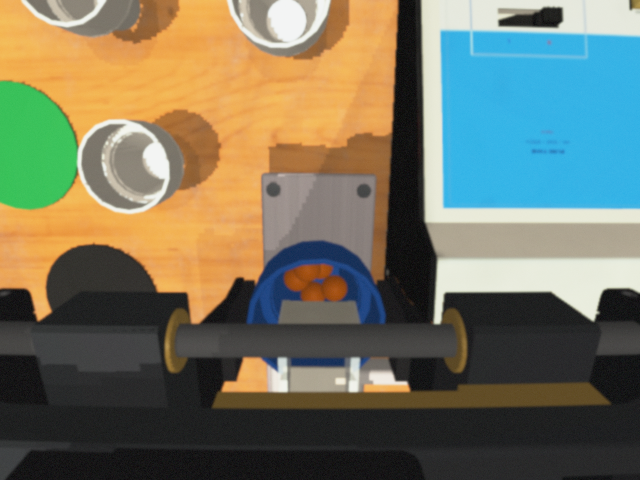

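View pics/s2.png

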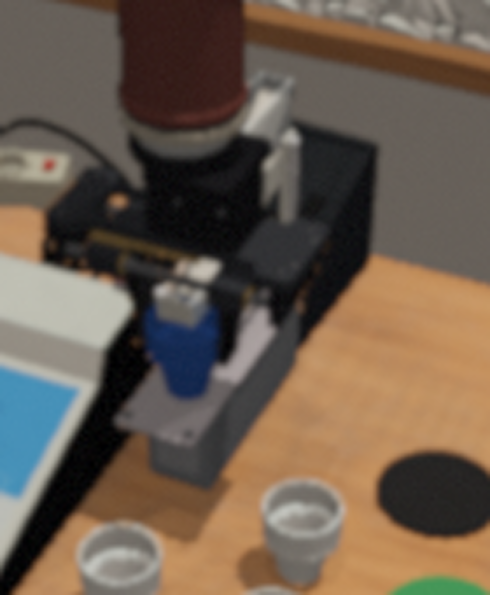

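The wrist view shows five capsules in the cup near (315,283). The bin is empty. Now I back out and return the cup to the mat.

{"op": "carry_out", "data": {"rows": [-0.01, 0, 0, 0, -0.03, 0, 0, 0, -0.055, 0, 0, 0, -0.08, 0, 0, 0, -0.095, 0, 0.005, 0, -0.095, -0.01, 0.025, 0, -0.095, -0.03, 0.04, 0, -0.09, -0.06, 0.05, 0, -0.085, -0.1, 0.05, 0, -0.08, -0.14, 0.05, 0, -0.075, -0.18, 0.05, 0, -0.07, -0.21, 0.045, 0, -0.07, -0.23, 0.03, 0, -0.07, -0.236, 0.0, 0, -0.07, -0.236, -0.03, 0, -0.07, -0.236, -0.055, 0, -0.07, -0.236, -0.075, 0, -0.07, -0.236, -0.084, 0, -0.07, -0.236, -0.086, 0, -0.07, -0.236, -0.087, 0]}}

```text
time_s: 15.9
position: [0.4622, -0.4512, 0.2276]
orientation: [[-1.0, -0.001, 0.001], [-0.001, 1.0, -0.001], [-0.001, -0.001, -1.0]]
wrist_force: [0.3, -0.2, -2.4]
gripper_width: 0.0571
grasp_force: 15.0
```

{"op": "carry_out", "data": {"rows": [0, 0, 0, 0, 0, 0, -0.001, 0, 0, 0, -0.001, 0]}}

```text
time_s: 16.2
position: [0.4621, -0.4512, 0.2263]
orientation: [[-1.0, -0.0, 0.001], [-0.0, 1.0, -0.001], [-0.001, -0.001, -1.0]]
wrist_force: [-0.1, 1.2, -1.7]
gripper_width: 0.0572
grasp_force: 15.0
```

{"op": "carry_out", "data": {"rows": [0, 0, -0.0015, 0, 0, 0, -0.0015, 0, 0, 0, -0.0015, 0]}}

```text
time_s: 16.5
position: [0.4621, -0.4513, 0.2249]
orientation: [[-1.0, -0.0, 0.001], [-0.0, 1.0, -0.001], [-0.001, -0.001, -1.0]]
wrist_force: [-0.7, 0.8, 5.9]
gripper_width: 0.0574
grasp_force: 15.0
```

{"op": "carry_out", "data": {"rows": [0, 0, 0, 0, 0, 0, 0, 0, 0, 0, 0, 0, 0, 0, 0, 0, 0, 0, 0, 0, 0, 0, 0, 0, 0, 0, 0.01, 0, 0, 0, 0.03, 0, 0, 0, 0.07, 0, 0, 0, 0.11, 0, 0, 0, 0.15, 0, 0, 0, 0.17, 0, 0, 0, 0.17, 0, 0, 0, 0.17, 0], "claw": 100}}

```text
time_s: 17.9
position: [0.4618, -0.451, 0.3948]
orientation: [[-1.0, -0.0, 0.001], [-0.0, 1.0, -0.0], [-0.001, -0.0, -1.0]]
wrist_force: [0.1, 0.3, -1.2]
gripper_width: 0.0873
grasp_force: 0.0
```

Run:
```python
from m import *
s=readout.state();print(s["position"].round(4))
c=shot("wrist");save(c,"w3.png")
for o in cups(c): print(*o)
c=shot("scene");h=cv2.cvtColor(c["pixels"],cv2.COLOR_RGB2HSV);P=cloud(c);H,S,V=h[...,0],h[...,1],h[...,2]
for m,ce,st in comps(((H<5)|(H>174))&(S>150)&(V>90)&(P[...,2]>.11)&(P[...,2]<.22)&(P[...,0]>.4)&(P[...,0]<.7),4): print(P[m].min(0).round(3),P[m].max(0).round(3),st)
```

```text
[ 0.4618 -0.451   0.3948]
[252.  12.] [ 0.29   -0.4987] 0.0432 0.074 [ 20.  33. 221.]
[607.   7.] [ 0.285  -0.2222] 0.0213 0.067 [ 24. 228. 122.]
[437. 104.] [ 0.3668 -0.3553] 0.0296 0.067 [ 20.  35. 164.]
[134. 125.] [ 0.3821 -0.6144] 0.0413 0.1 [ 24.  22. 106.]
[577. 124.] [ 0.3795 -0.2353] 0.0298 0.067 [ 20.  35. 128.]
[315. 225.] [ 0.4624 -0.4514] 0.029 0.07 [108. 185. 119.]
[450. 236.] [ 0.475  -0.3334] 0.0295 0.068 [ 21.  35. 146.]
[597. 267.] [ 0.4898 -0.2001] 0.0585 0.094 [ 10.  27. 201.]
[128. 286.] [ 0.5354 -0.6345] 0.0292 0.067 [ 26.  232.5 157. ]
[ 0.554 -0.151  0.155] [ 0.565 -0.138  0.194] [290 195   6  14  58]
[ 0.557 -0.23   0.129] [ 0.562 -0.216  0.156] [318 216   5   7  23]
```

View pics/w3.png

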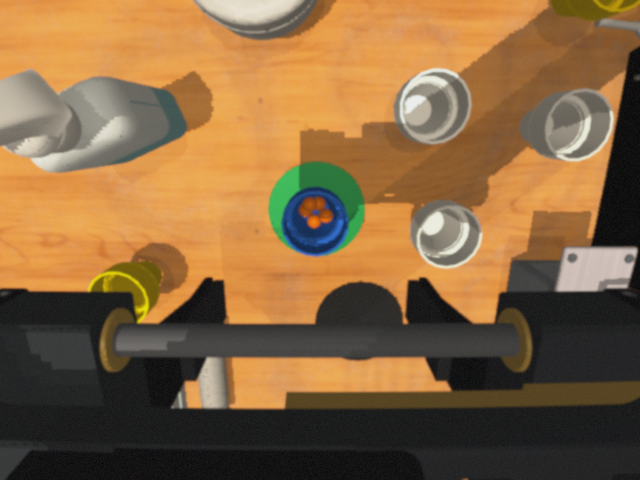

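Five capsules sit in the blue cup at (315,220), centred on the green mat. Next is the knob, at about (0.561,−0.143); I'll pinch along x.

{"op": "carry_out", "data": {"rows": [0, 0, 0.04, -0.14, 0, 0, 0.08, -0.28, 0.01, 0.03, 0.095, -0.42, 0.02, 0.07, 0.095, -0.56, 0.04, 0.11, 0.095, -0.7, 0.05, 0.15, 0.095, -0.84, 0.07, 0.19, 0.095, -0.98, 0.08, 0.23, 0.095, -1.12, 0.09, 0.27, 0.095, -1.26, 0.095, 0.295, 0.095, -1.4, 0.099, 0.3075, 0.095, -1.54, 0.099, 0.3075, 0.09, -1.571, 0.099, 0.3075, 0.08, -1.571, 0.099, 0.3075, 0.08, -1.571, 0.099, 0.3075, 0.08, -1.571]}}

```text
time_s: 19.5
position: [0.5604, -0.1448, 0.4736]
orientation: [[-0.0, 1.0, -0.001], [1.0, 0.0, -0.0], [-0.0, -0.001, -1.0]]
wrist_force: [-0.4, -0.7, 0.3]
gripper_width: 0.0872
grasp_force: 0.0
```

Run:
```python
from m import *
s=readout.state();print(s["joint_positions"].round(2),s["position"].round(4),s["orientation"].round(3).tolist())
c=shot("wrist");save(c,"w4.png")
h=cv2.cvtColor(c["pixels"],cv2.COLOR_RGB2HSV);P=cloud(c);H,S,V=h[...,0],h[...,1],h[...,2]
for m,ce,st in comps(((H<5)|(H>174))&(S>150)&(V>60)&(P[...,2]>.10)&(P[...,2]<.22)&(P[...,0]>.4)&(P[...,0]<.7),20):
  print(P[m].min(0).round(3),P[m].max(0).round(3),st); t=P[m][P[m][:,2]>.185]; print("top",t.mean(0),t.min(0),t.max(0)) if len(t) else 0
```

```text
[-0.42  0.18  0.7   1.56 -0.12  1.44  0.28] [ 0.5604 -0.1448  0.4736] [[-0.0, 1.0, -0.001], [1.0, 0.0, -0.0], [-0.0, -0.001, -1.0]]
[ 0.557 -0.157  0.128] [ 0.574 -0.135  0.192] [311 216  20  27 370]
top [ 0.56419041 -0.1408397   0.19036183] [ 0.55735125 -0.14722435  0.18515337] [ 0.57076904 -0.13483649  0.19238181]
[ 0.562 -0.207  0.153] [ 0.566 -0.197  0.157] [317 284   5  12  47]
```

View pics/w4.png

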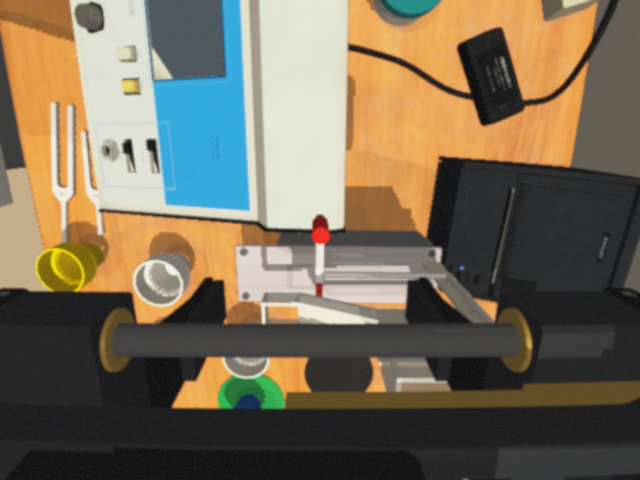

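Wrist view: knob at (320,234), which works out to (0.564,−0.141), top 0.19. Descend and pinch.

{"op": "carry_out", "data": {"rows": [0.003, 0.003, -0.04, 0, 0.003, 0.003, -0.08, 0, 0.003, 0.003, -0.115, 0, 0.003, 0.003, -0.135, 0, 0.003, 0.003, -0.135, 0, 0.003, 0.003, -0.135, 0]}}

```text
time_s: 20.15
position: [0.5641, -0.1411, 0.3401]
orientation: [[0.0, 1.0, 0.0], [1.0, -0.0, -0.0], [-0.0, 0.0, -1.0]]
wrist_force: [0.6, -0.4, 0.9]
gripper_width: 0.087
grasp_force: 0.0
```

{"op": "carry_out", "data": {"rows": [0, 0, 0, 0, 0, 0, 0, 0, 0, 0, 0, 0, 0, 0, 0, 0, 0, 0, 0, 0, 0, 0, 0, 0, 0, 0, 0, 0, 0, 0, 0, 0, 0, 0, 0, 0, 0, 0, 0, 0, 0, 0, 0, 0, 0, 0, 0, 0], "claw": 0, "newtons": 15}}

```text
time_s: 21.35
position: [0.5638, -0.1405, 0.3392]
orientation: [[-0.0, 1.0, -0.0], [1.0, 0.0, 0.0], [0.0, -0.0, -1.0]]
wrist_force: [-1.1, 0.5, 0.5]
gripper_width: 0.0138
grasp_force: 15.0
```

Pinched at 13.8 mm. Pulling back 38 mm, then finding the stop.

{"op": "carry_out", "data": {"rows": [-0.006, 0, 0, 0, -0.014, 0, 0, 0, -0.022, 0, 0, 0, -0.03, 0, 0, 0, -0.034, 0, 0, 0, -0.036, 0, 0, 0, -0.037, 0, 0, 0]}}

```text
time_s: 22.05
position: [0.5267, -0.1402, 0.3392]
orientation: [[-0.0, 1.0, -0.0], [1.0, 0.0, 0.001], [0.001, -0.0, -1.0]]
wrist_force: [2.6, 2.2, -2.6]
gripper_width: 0.0134
grasp_force: 15.0
```

{"op": "carry_out", "data": {"rows": [-0.001, 0, 0, 0, -0.002, 0, 0, 0, -0.002, 0, 0, 0]}}

```text
time_s: 22.35
position: [0.5255, -0.1402, 0.3393]
orientation: [[-0.001, 1.0, 0.001], [1.0, 0.001, -0.0], [-0.0, 0.001, -1.0]]
wrist_force: [4.7, 2.9, -5.2]
gripper_width: 0.0134
grasp_force: 15.0
```

{"op": "carry_out", "data": {"rows": [0, 0, 0, 0, 0, 0, 0, 0, 0, 0, 0, 0, 0, 0, 0, 0, 0, 0, 0, 0, 0, 0, 0, 0, 0, 0, 0.02, 0, 0, 0, 0.06, 0, 0, 0, 0.1, 0, 0, 0, 0.14, 0, 0, 0, 0.15, 0, 0, 0, 0.15, 0], "claw": 100}}

```text
time_s: 23.55
position: [0.5251, -0.1408, 0.4908]
orientation: [[-0.0, 1.0, 0.003], [1.0, 0.0, 0.0], [0.0, 0.003, -1.0]]
wrist_force: [0.5, -0.3, -0.8]
gripper_width: 0.0862
grasp_force: 0.0
```

{"op": "carry_out", "data": {"rows": [0, -0.02, 0, 0.14, -0.01, -0.06, 0, 0.28, -0.02, -0.1, 0, 0.42, -0.03, -0.14, 0, 0.56, -0.04, -0.17, 0, 0.7, -0.05, -0.19, 0, 0.84, -0.05, -0.193, 0, 0.98, -0.05, -0.193, 0, 1.12, -0.05, -0.193, 0, 1.26, -0.05, -0.193, -0.03, 1.4, -0.05, -0.193, -0.06, 1.54, -0.05, -0.193, -0.09, 1.571, -0.05, -0.193, -0.09, 1.571, -0.05, -0.193, -0.09, 1.571]}}

```text
time_s: 24.95
position: [0.4747, -0.3334, 0.3986]
orientation: [[-1.0, 0.001, -0.002], [0.001, 1.0, 0.001], [0.002, 0.001, -1.0]]
wrist_force: [0.7, -0.5, 1.3]
gripper_width: 0.0869
grasp_force: 0.0
```

Run:
```python
from m import *
s=readout.state();print(s["joint_positions"].round(2),s["position"].round(4),s["orientation"].round(3).tolist())
c=shot("wrist")
for o in cups(c): print(*o)
h=cv2.cvtColor(c["pixels"],cv2.COLOR_RGB2HSV);P=cloud(c);H,S,V=h[...,0],h[...,1],h[...,2]
m=(H>5)&(H<14)&(S>170)&(V>100); print("orange",m.sum())
c=shot("scene");h=cv2.cvtColor(c["pixels"],cv2.COLOR_RGB2HSV);P=cloud(c);H,S,V=h[...,0],h[...,1],h[...,2]
for m,ce,st in comps(((H<5)|(H>174))&(S>150)&(V>90)&(P[...,2]>.11)&(P[...,2]<.22)&(P[...,0]>.4)&(P[...,0]<.7),4): print(P[m].min(0).round(3),P[m].max(0).round(3),st)
```

```text
[-0.05  0.22  0.69  1.68 -0.15  1.3   2.23] [ 0.4747 -0.3334  0.3986] [[-1.0, 0.001, -0.002], [0.001, 1.0, 0.001], [0.002, 0.001, -1.0]]
[102.   7.] [ 0.2982 -0.4981] 0.0333 0.074 [ 19.  35. 189.]
[284.  85.] [ 0.367  -0.3555] 0.0293 0.067 [ 30.  10. 234.]
[438. 106.] [ 0.3796 -0.2352] 0.0294 0.067 [ 20.  35. 162.]
[ 11. 107.] [ 0.3746 -0.5985] 0.0273 0.087 [ 24.  22. 115.]
[610.  87.] [ 0.3618 -0.0845] 0.0062 0.057 [41. 26. 30.]
[574. 193.] [ 0.4628 -0.1126] 0.1032 0.1 [ 99. 179. 228.]
[177. 209.] [ 0.4621 -0.4517] 0.0296 0.07 [109. 185. 137.]
[315. 224.] [ 0.4749 -0.3334] 0.029 0.067 [ 20.  35. 183.]
[459. 264.] [ 0.5083 -0.2135] 0.044 0.093 [ 11.  25. 195.]
[ 19. 272.] [ 0.5257 -0.6178] 0.0215 0.066 [ 24. 227. 123.]
[418. 376.] [ 0.6256 -0.2411] 0.0329 0.093 [ 11.  24. 211.]
[447. 388.] [ 0.6273 -0.2091] 0.004 0.091 [ 13.  28. 173.]
orange 295
[ 0.517 -0.15   0.156] [ 0.529 -0.138  0.193] [283 203   6  14  46]
[ 0.518 -0.23   0.13 ] [ 0.524 -0.203  0.157] [307 222  10  10  72]
```

The shutter is back at its closed readings. Now cup C to the black mat.

{"op": "carry_out", "data": {"rows": [0, 0, -0.04, 0, 0, 0, -0.08, 0, 0, 0, -0.12, 0, 0, 0, -0.155, 0, 0, 0, -0.17, 0, 0, 0, -0.1745, 0, 0, 0, -0.1745, 0, 0, 0, -0.1745, 0]}}

```text
time_s: 25.85
position: [0.4757, -0.3341, 0.2267]
orientation: [[-1.0, -0.0, 0.003], [-0.0, 1.0, -0.001], [-0.003, -0.001, -1.0]]
wrist_force: [-0.2, -0.4, 0.7]
gripper_width: 0.0872
grasp_force: 0.0
```

{"op": "carry_out", "data": {"rows": [0, 0, 0, 0, 0, 0, 0, 0, 0, 0, 0, 0, 0, 0, 0, 0, 0, 0, 0, 0, 0, 0, 0, 0, 0, 0, 0, 0, 0, 0, 0.03, 0, 0, 0, 0.06, 0, 0.03, -0.02, 0.07, 0, 0.06, -0.04, 0.07, 0, 0.09, -0.055, 0.06, 0, 0.116, -0.0685, 0.04, 0, 0.116, -0.0685, 0.02, 0, 0.116, -0.0685, 0.008, 0, 0.116, -0.0685, 0.004, 0, 0.116, -0.0685, 0.003, 0, 0.116, -0.0685, 0.002, 0, 0.116, -0.0685, 0.002, 0], "claw": 40, "newtons": 12}}

```text
time_s: 27.75
position: [0.5907, -0.4021, 0.2279]
orientation: [[-1.0, -0.0, 0.001], [-0.0, 1.0, -0.0], [-0.001, -0.0, -1.0]]
wrist_force: [-1.2, 0.9, 3.3]
gripper_width: 0.0584
grasp_force: 12.0
```

{"op": "carry_out", "data": {"rows": [0, 0, 0, 0, 0, 0, 0, 0, 0, 0, 0, 0, 0, 0, 0, 0, 0, 0, 0, 0, 0, 0, 0, 0, 0, 0, 0.02, 0, 0, 0, 0.06, 0, 0, 0, 0.1, 0, 0, 0, 0.14, 0, 0, 0, 0.17, 0, 0, 0, 0.17, 0, 0, 0, 0.17, 0], "claw": 100}}

```text
time_s: 29.05
position: [0.5909, -0.4021, 0.3972]
orientation: [[-1.0, -0.0, 0.001], [-0.0, 1.0, -0.0], [-0.001, -0.0, -1.0]]
wrist_force: [1.1, 0.6, 0.5]
gripper_width: 0.0869
grasp_force: 0.0
```

Run:
```python
from m import *
s=readout.state();print(s["joint_positions"].round(2),s["position"].round(4))
for o in cups(shot("wrist")): print(*o)
```

```text
[ 0.11  0.53  0.65  1.32 -0.32  1.4   2.32] [ 0.5909 -0.4021  0.3972]
[12.  1.] [ 0.4131 -0.6398] 0.0068 0.065 [ 21.   24.  112.5]
[555. 162.] [ 0.5507 -0.2004] 0.1452 0.098 [ 10.  26. 118.]
[249.  56.] [ 0.4625 -0.4512] 0.0293 0.07 [108. 186. 166.]
[ 42. 158.] [ 0.5358 -0.635 ] 0.0299 0.067 [ 25. 230. 133.]
[585. 210.] [ 0.5889 -0.1773] 0.0592 0.093 [ 11.  27. 122.]
[316. 223.] [ 0.5905 -0.4016] 0.0291 0.071 [ 21.  35. 157.]
```

{"op": "carry_out", "data": {"rows": [-0.04, 0.01, 0, 0, -0.08, 0.02, 0, 0, -0.12, 0.03, 0, 0, -0.16, 0.04, 0, 0, -0.2, 0.046, 0, 0, -0.224, 0.0465, 0, 0, -0.224, 0.0465, -0.04, 0, -0.224, 0.0465, -0.08, 0, -0.224, 0.0465, -0.1, 0, -0.224, 0.0465, -0.1, 0, -0.224, 0.0465, -0.1, 0]}}

```text
time_s: 30.2
position: [0.3668, -0.3554, 0.2965]
orientation: [[-1.0, -0.0, -0.002], [-0.0, 1.0, 0.0], [0.002, 0.0, -1.0]]
wrist_force: [0.5, -0.5, 1.1]
gripper_width: 0.0867
grasp_force: 0.0
```

Run:
```python
from m import *
s=readout.state();print(s["joint_positions"].round(2),s["position"].round(4))
for o in cups(shot("wrist")): print(*o)
```

```text
[ 0.01  0.16  0.74  1.96 -0.12  1.07  2.37] [ 0.3668 -0.3554  0.2965]
[75. 79.] [ 0.2595 -0.491 ] 0.0565 0.088 [ 21.  35. 220.]
[561.  85.] [ 0.2669 -0.2214] 0.0299 0.067 [ 24. 225. 111.]
[315. 263.] [ 0.3666 -0.3553] 0.0293 0.067 [ 20.  36. 147.]
[500. 268.] [ 0.379  -0.2353] 0.0294 0.067 [ 20.  35. 130.]
[625. 279.] [ 0.3795 -0.1494] 0.0128 0.061 [ 30.  29. 211.]
[212. 381.] [ 0.4619 -0.4321] 0.0203 0.07 [109. 189.  82.]
```

{"op": "carry_out", "data": {"rows": [0, 0, -0.03, 0, 0, 0, -0.055, 0, 0, 0, -0.07, 0, 0, 0, -0.0725, 0, 0, 0, -0.0725, 0, 0, 0, -0.0725, 0]}}

```text
time_s: 30.85
position: [0.3674, -0.356, 0.2256]
orientation: [[-1.0, -0.0, 0.002], [-0.0, 1.0, -0.001], [-0.002, -0.001, -1.0]]
wrist_force: [0.5, -0.2, 0.4]
gripper_width: 0.087
grasp_force: 0.0
```

{"op": "carry_out", "data": {"rows": [0, 0, 0, 0, 0, 0, 0, 0, 0, 0, 0, 0, 0, 0, 0, 0, 0, 0, 0, 0, 0, 0, 0, 0, 0, 0, 0, 0, 0, 0, 0.04, 0, 0, 0, 0.08, 0, 0.02, -0.005, 0.12, 0, 0.06, -0.015, 0.13, 0, 0.1, -0.025, 0.13, 0, 0.14, -0.035, 0.13, 0, 0.18, -0.042, 0.13, 0, 0.21, -0.046, 0.12, 0, 0.2235, -0.0465, 0.11, 0, 0.2235, -0.0465, 0.09, 0, 0.2235, -0.0465, 0.08, 0, 0.2235, -0.0465, 0.08, 0], "claw": 40}}

```text
time_s: 32.75
position: [0.5898, -0.4017, 0.3021]
orientation: [[-1.0, -0.0, -0.003], [-0.0, 1.0, 0.002], [0.003, 0.002, -1.0]]
wrist_force: [0.0, -0.2, -0.7]
gripper_width: 0.0586
grasp_force: 12.0
```

Target is (0.5905,−0.4017). Lowering slowly.

{"op": "carry_out", "data": {"rows": [0.0005, 0, -0.01, 0, 0.0005, 0, -0.02, 0, 0.0005, 0, -0.03, 0, 0.0005, 0, -0.037, 0, 0.0005, 0, -0.042, 0, 0.0005, 0, -0.045, 0, 0.0005, 0, -0.046, 0, 0.0005, 0, -0.046, 0]}}

```text
time_s: 33.55
position: [0.591, -0.4021, 0.2584]
orientation: [[-1.0, -0.0, 0.0], [-0.0, 1.0, -0.0], [-0.0, -0.0, -1.0]]
wrist_force: [-0.6, -0.2, 0.1]
gripper_width: 0.0585
grasp_force: 12.0
```

{"op": "carry_out", "data": {"rows": [0, 0, -0.001, 0, 0, 0, -0.002, 0, 0, 0, -0.002, 0]}}

```text
time_s: 33.85
position: [0.5909, -0.402, 0.2562]
orientation: [[-1.0, -0.0, 0.0], [-0.0, 1.0, -0.0], [-0.0, -0.0, -1.0]]
wrist_force: [-0.2, -0.7, -1.3]
gripper_width: 0.0587
grasp_force: 12.0
```

{"op": "carry_out", "data": {"rows": [0, 0, -0.001, 0, 0, 0, -0.0015, 0, 0, 0, -0.0015, 0]}}

```text
time_s: 34.15
position: [0.5911, -0.4021, 0.2554]
orientation: [[-1.0, -0.0, 0.001], [-0.0, 1.0, -0.0], [-0.001, -0.0, -1.0]]
wrist_force: [-1.4, 0.7, 4.1]
gripper_width: 0.0584
grasp_force: 12.0
```

{"op": "carry_out", "data": {"rows": [0, 0, 0, 0, 0, 0, 0, 0, 0, 0, 0, 0, 0, 0, 0, 0, 0, 0, 0, 0, 0, 0, 0, 0, 0, 0, 0.02, 0, 0, 0, 0.06, 0, 0, 0, 0.1, 0, 0, 0, 0.14, 0, 0, 0, 0.14, 0, 0, 0, 0.14, 0], "claw": 100}}

```text
time_s: 35.35
position: [0.5909, -0.4022, 0.3958]
orientation: [[-1.0, -0.0, 0.002], [-0.0, 1.0, -0.001], [-0.002, -0.001, -1.0]]
wrist_force: [-1.3, -0.5, -1.1]
gripper_width: 0.0869
grasp_force: 0.0
```

Run:
```python
from m import *
s=readout.state();print(s["position"].round(4))
c=shot("wrist");save(c,"w5.png");P=cloud(c)
for o in cups(c)[:8]: print(*o)
for m,ce,st in comps((P[...,2]>.088)&(P[...,2]<.11)&(abs(P[...,0]-.59)<.06)&(abs(P[...,1]+.402)<.05)): print(cv2.minEnclosingCircle(P[m][:,:2].astype(np.float32)),np.percentile(P[m][:,2],[10,50,95]))
```

```text
[ 0.5909 -0.4022  0.3958]
[11.  1.] [ 0.414 -0.64 ] 0.0059 0.063 [ 20.  27. 114.]
[555. 163.] [ 0.5509 -0.1997] 0.145 0.096 [ 10.  26. 118.]
[248.  56.] [ 0.4627 -0.4514] 0.0292 0.07 [108. 186. 167.]
[ 41. 157.] [ 0.5355 -0.6353] 0.0301 0.068 [ 25. 230. 133.]
[587. 210.] [ 0.5888 -0.1773] 0.0591 0.093 [ 11.  27. 122.]
[316. 230.] [ 0.5905 -0.4016] 0.0291 0.098 [ 20.  35. 146.]
((0.5905579924583435, -0.4016071856021881), 0.029035931453108788) [0.09051803 0.09553728 0.09699721]
```

View pics/w5.png

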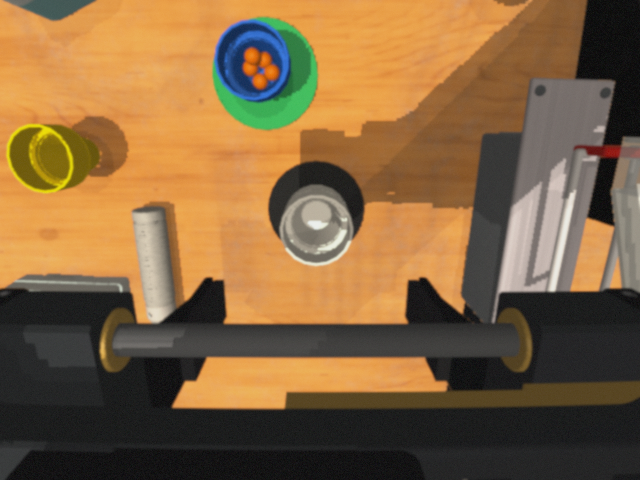

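Nested: rim ring at (316,225), height 96 mm, and the blue cup with five capsules at (255,60). On to the last cup.

{"op": "carry_out", "data": {"rows": [-0.04, 0.02, 0, 0, -0.08, 0.04, 0, 0, -0.12, 0.07, 0, 0, -0.16, 0.1, 0, 0, -0.19, 0.13, 0, 0, -0.212, 0.16, 0, 0, -0.212, 0.167, 0, 0, -0.212, 0.167, -0.04, 0, -0.212, 0.167, -0.08, 0, -0.212, 0.167, -0.1, 0, -0.212, 0.167, -0.1, 0, -0.212, 0.167, -0.1, 0]}}

```text
time_s: 36.6
position: [0.3791, -0.2352, 0.2947]
orientation: [[-1.0, -0.0, -0.002], [-0.0, 1.0, -0.001], [0.002, -0.001, -1.0]]
wrist_force: [0.4, 0.5, 0.2]
gripper_width: 0.0871
grasp_force: 0.0
```

Run:
```python
from m import *
s=readout.state();print(s["joint_positions"].round(2),s["position"].round(4))
c=shot("wrist");P=cloud(c)
for o in cups(c): print(*o)
k=P[(abs(P[...,0]-.379)<.06)&(P[...,1]>-.195)&(P[...,1]<-.1)&(P[...,2]>.02)]; print(k.min(0),k.max(0))
```

```text
[-0.25 -0.02  0.71  2.1   0.02  1.05  2.02] [ 0.3791 -0.2352  0.2947]
[344.  49.] [ 0.2662 -0.2214] 0.0292 0.067 [ 27. 239. 214.]
[315. 265.] [ 0.3793 -0.2349] 0.0292 0.067 [ 20.  36. 139.]
[557. 229.] [ 0.3606 -0.0843] 0.0062 0.057 [30. 26. 29.]
[529. 276.] [ 0.3857 -0.092 ] 0.0678 0.07 [ 38.  19. 214.]
[433. 383.] [ 0.465  -0.1572] 0.0136 0.084 [30. 48. 22.]
[ 0.3190034  -0.19499993  0.02000927] [ 0.41767518 -0.10000132  0.22688379]
```

{"op": "carry_out", "data": {"rows": [0, 0, -0.03, 0, 0, 0, -0.055, 0, 0, 0, -0.068, 0, 0, 0, -0.0705, 0, 0, 0, -0.0705, 0, 0, 0, -0.0705, 0]}}

```text
time_s: 37.25
position: [0.3796, -0.2353, 0.2255]
orientation: [[-1.0, -0.0, 0.002], [-0.0, 1.0, -0.0], [-0.002, -0.0, -1.0]]
wrist_force: [1.0, 0.4, 0.3]
gripper_width: 0.0865
grasp_force: 0.0
```

{"op": "carry_out", "data": {"rows": [0, 0, 0, 0, 0, 0, 0, 0, 0, 0, 0, 0, 0, 0, 0, 0, 0, 0, 0, 0, 0, 0, 0, 0, 0, 0, 0, 0, 0, 0, 0.04, 0, 0, 0, 0.08, 0, 0, -0.01, 0.12, 0, 0.01, -0.05, 0.15, 0, 0.05, -0.08, 0.15, 0, 0.09, -0.11, 0.15, 0, 0.13, -0.14, 0.15, 0, 0.17, -0.16, 0.15, 0, 0.2, -0.166, 0.14, 0, 0.2115, -0.1665, 0.12, 0, 0.2115, -0.1665, 0.11, 0], "claw": 40}}

```text
time_s: 39.05
position: [0.5919, -0.4007, 0.331]
orientation: [[-1.0, -0.002, -0.003], [-0.002, 1.0, 0.001], [0.003, 0.001, -1.0]]
wrist_force: [0.1, 0.9, -2.2]
gripper_width: 0.0582
grasp_force: 12.0
```

{"op": "carry_out", "data": {"rows": [0, 0, 0, 0, 0, 0, 0, 0]}}

```text
time_s: 39.25
position: [0.5894, -0.4018, 0.3349]
orientation: [[-1.0, 0.001, -0.0], [0.001, 1.0, -0.0], [0.0, -0.0, -1.0]]
wrist_force: [0.1, -0.5, -1.1]
gripper_width: 0.0583
grasp_force: 12.0
```

{"op": "carry_out", "data": {"rows": [0.001, 0, -0.01, 0, 0.001, 0, -0.02, 0, 0.001, 0, -0.03, 0, 0.001, 0, -0.04, 0, 0.001, 0, -0.045, 0, 0.001, 0, -0.048, 0, 0.001, 0, -0.049, 0, 0.001, 0, -0.049, 0]}}

```text
time_s: 40.05
position: [0.5915, -0.4016, 0.2854]
orientation: [[-1.0, -0.0, 0.0], [-0.0, 1.0, -0.0], [-0.0, -0.0, -1.0]]
wrist_force: [-0.2, 0.4, -0.6]
gripper_width: 0.0582
grasp_force: 12.0
```

{"op": "carry_out", "data": {"rows": [0, 0, -0.001, 0, 0, 0, -0.0015, 0, 0, 0, -0.0015, 0]}}

```text
time_s: 40.35
position: [0.5914, -0.4016, 0.2839]
orientation: [[-1.0, -0.0, 0.0], [-0.0, 1.0, -0.0], [-0.0, -0.0, -1.0]]
wrist_force: [0.4, -0.6, -1.0]
gripper_width: 0.0582
grasp_force: 12.0
```

{"op": "carry_out", "data": {"rows": [0, 0, -0.001, 0, 0, 0, -0.0015, 0, 0, 0, -0.0015, 0]}}

```text
time_s: 40.65
position: [0.5917, -0.4016, 0.2834]
orientation: [[-1.0, -0.001, 0.001], [-0.001, 1.0, -0.0], [-0.001, -0.0, -1.0]]
wrist_force: [-0.6, 1.2, 5.8]
gripper_width: 0.0581
grasp_force: 12.0
```

{"op": "carry_out", "data": {"rows": [0, 0, 0, 0, 0, 0, 0, 0, 0, 0, 0, 0, 0, 0, 0, 0, 0, 0, 0, 0, 0, 0, 0, 0, 0, 0, 0.02, 0, 0, 0, 0.05, 0, 0, 0, 0.09, 0, 0, 0, 0.12, 0, 0, 0, 0.12, 0, 0, 0, 0.12, 0], "claw": 100}}

```text
time_s: 41.85
position: [0.5914, -0.4017, 0.4027]
orientation: [[-1.0, -0.0, 0.001], [-0.0, 1.0, -0.0], [-0.001, -0.0, -1.0]]
wrist_force: [0.7, -1.1, -0.5]
gripper_width: 0.0866
grasp_force: 0.0
```

Run:
```python
from m import *
c=shot("wrist");P=cloud(c)
for o in cups(c): print(*o) if o[2]<.04 else 0
for m,ce,st in comps((P[...,2]>.115)&(P[...,2]<.14)&(abs(P[...,0]-.59)<.06)&(abs(P[...,1]+.402)<.05)): print(cv2.minEnclosingCircle(P[m][:,:2].astype(np.float32)),np.percentile(P[m][:,2],[10,50,95]))
c=shot("scene");save(c,"s9.png");h=cv2.cvtColor(c["pixels"],cv2.COLOR_RGB2HSV);P=cloud(c);H,S,V=h[...,0],h[...,1],h[...,2]
for m,ce,st in comps(((H<5)|(H>174))&(S>150)&(V>90)&(P[...,2]>.11)&(P[...,2]<.22)&(P[...,0]>.4)&(P[...,0]<.7),4): print(P[m].min(0).round(3),P[m].max(0).round(3),st)
```

```text
[16.  2.] [ 0.4133 -0.6384] 0.0074 0.069 [ 21.  24. 112.]
[239.  65.] [ 0.4679 -0.4592] 0.0293 0.07 [108. 186. 165.]
[ 46. 157.] [ 0.5361 -0.635 ] 0.03 0.067 [ 25. 232. 134.]
[314. 196.] [ 0.5813 -0.4019] 0.0272 0.1 [ 20.  36. 119.]
[315. 232.] [ 0.5934 -0.4013] 0.0263 0.1 [ 20.  36. 149.]
((0.5919712781906128, -0.40126773715019226), 0.02907184138894081) [0.1172232  0.12348235 0.1248823 ]
[ 0.515 -0.15   0.157] [ 0.53  -0.136  0.193] [283 203   6  14  44]
[ 0.518 -0.231  0.13 ] [ 0.525 -0.204  0.157] [307 222  10  10  73]
```

View pics/s9.png

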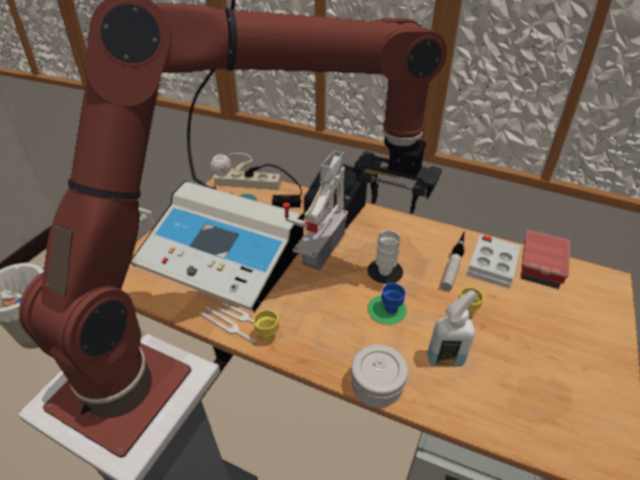

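The stack stands at (387,255). The blue cup has just shifted by about 10 mm, so it's being knocked. I wait a bit and look again.

{"op": "carry_out", "data": {"rows": [0, 0, 0, 0, 0, 0, 0, 0, 0, 0, 0, 0, 0, 0, 0, 0, 0, 0, 0, 0, 0, 0, 0, 0, 0, 0, 0, 0, 0, 0, 0, 0, 0, 0, 0, 0, 0, 0, 0, 0, 0, 0, 0, 0, 0, 0, 0, 0, 0, 0, 0, 0, 0, 0, 0, 0, 0, 0, 0, 0]}}

```text
time_s: 43.45
position: [0.5914, -0.4015, 0.4023]
orientation: [[-1.0, -0.0, 0.0], [-0.0, 1.0, -0.0], [-0.0, -0.0, -1.0]]
wrist_force: [-1.1, 0.1, -0.9]
gripper_width: 0.0872
grasp_force: 0.0
```

Run:
```python
from m import *
c=shot("wrist");save(c,"w9.png")
for o in cups(c): print(*o) if o[2]<.04 else 0
```

```text
[15.  2.] [ 0.4125 -0.6384] 0.0076 0.07 [ 23.   24.  111.5]
[238.  65.] [ 0.4679 -0.4595] 0.0292 0.07 [108. 187. 167.]
[ 45. 157.] [ 0.5362 -0.6345] 0.0297 0.067 [ 25. 230. 134.]
[314. 196.] [ 0.5805 -0.4018] 0.0268 0.1 [ 20.  35. 118.]
[315. 233.] [ 0.5928 -0.4012] 0.0263 0.1 [ 20.  36. 150.]
```

View pics/w9.png

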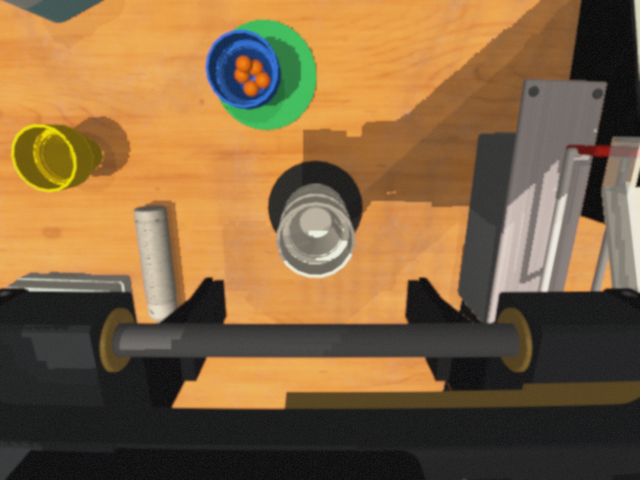

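The blue cup at (243,69) is at rest and upright, with five capsules in it, about 10 mm off the mat's centre, so inside the 35 mm limit. The stack is at (315,232), rim height 124 mm. The shutter is closed. Handing in.

```bash
python3 -c "
from plant import ctrl
print(ctrl.sign_off())"
```

```text
the job is handed in; nothing more can be done
None
```

The job is handed in, but the sign-off gave no verdict: the last camera checks showed all five capsules in the blue cup (upright on the green mat, about 10 mm off centre after a small knock), the shutter closed, and the three white cups nested on the black mat.

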